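# Set the height stop of a microscope stage with a setting block

## Robot

A 6-joint arm with a two-finger parallel gripper is mounted at the origin on the work surface. World frame = base frame: x ahead of the robot, y to its left, z up, the work surface at z = 0. Lengths are in m, angles in rad, forces in N, time in s.
With the tool pointing down it reaches from about 0.15 to 0.775 m from the base axis. Payload 6.1 kg.
Tool frame: the origin (TCP) lies at the very end of the fingers, on their centre line; the grasp point (between the pads) lies 19 mm behind it; z points along the fingers, y is the line along which they close (so a half turn about z gives the same grasp; the last joint's range is limited). The gripper opens to 85 mm and grips with 20 to 120 N. Pads are 22 mm wide; open, the fingers measure 114 mm over their backs; the gripper's body (76 mm by 85 mm) begins 54 mm behind the grasp point. The pads swing forward as they close: fully open they stand 13 mm farther back than shut.
Start: joints at [-1.316, 0.126, -0.04, 1.405, 0, 1.571], TCP at [0.132, -0.508, 0.231] pointing down, gripper open.
Joint ranges: [-2.72, 2.72], [-0.95, 1.95], [-1.27, 1.35], [-1.78, 2.02], [-1.46, 1.47], [-3.14, 3.14]. Speed limits (rad/s): [2.39, 2.39, 3.01, 3.14, 3.14, 3.14].

## Interface

Orientations are given as a rotation vector (axis times angle).
In Python, from plant import robot gives the robot as it stands.
- The arm moves only by the shell command python3 -m pendant 'ROWS'. ROWS is a JSON object of lists of equal length, an entry for each row: "slide": the shift along the tool's x, y, z in mm, a list of three; "rot": the turn, a rotation vector about the tool's x, y, z in rad, a list of three; "gripper": the closure, from -1 (fully open) to 1 (shut). A call has 1 to 10 rows; each row is the pose to reach, as a shift and turn from the pose commanded when the call began, along the tool's axes at that moment; what a row does not reach only later rows make up. A row lasts 1/8 s, in which the tool goes at most 62.5 mm and 10.7 degrees, less where a joint would pass 70% of its speed; a pose out of reach is approached as far as the arm can. A call with a gripper value outside its range is refused whole. The fingers move at their own pace and stop on an object; the grip force is fixed at half the most. Time passes only in rows, so rows that repeat a pose let the fingers close. It gives the time, the measured TCP pose, the force, the opening and the grip force at its end, in the units of the state.
- robot.get_state(): the state, without advancing time (a new reading comes with each control period).
- robot.get_image(name): name is "scene" or "top"; returns a dict with "img" (384x512x3 uint8, blue, green, red), "z_map" (384x512 float32, m along the optical axis (not along the pixel's ray), 0 where there is no reading), "K" (3x3 intrinsics, pixels), "eye" and "orientation" of the camera in the world. Camera axes: x right, y up, looking along -z (the intrinsics and any distortion apply to the point x, -y, -z); pixel columns grow to the right and rows downward; lengths in m; the calibration is good to about 2 mm. A picture is of the moment at which its call begins.
- robot.finish_job(): hands the job in; it is judged then, once.
Trained networks look in the newest picture that a camera, given by its name, has taken for a name from the list of things; names that differ only in an ending like _2 or _b are one class to them, and where a whole thing is asked for, a point or a joint stands for the part that bears it (a point fixed in the world has none). Each returns a list of dicts, best first, with "p" (0 to 1); they miss things now and then, are a little off and sometimes report something else, mostly with a low value. They report only what shows in the picture. A call takes as long as a camera call.
- robot.find_in(camera, target): "at" ([x, y, z] in m, in world coordinates, good to about 4 mm: the middle of the surface that is visible of it).
The state is a dict: "clock": time; "joint_pos": joint angles; "qvel": joint speeds; "joint_torque": joint torques, N m; "tool_pos": TCP position; "tcp_rot": TCP orientation; "wrist_force": force on the tool from outside, world axes, zero at the start; "moment": the same for the moment, N m; "opening": finger opening in m; "finger_force": force on a finger pad.
Only numpy, scipy, OpenCV 4.12 (cv2) and the standard library are available. Lean on these libraries where they do the work, as an engineer would, in place of code of your own. Each camera call takes 0.05 s, during which the arm holds its last target. There are 200 camera calls.

## Task

Slide the steel setting block fully home under the stop bridge, then take the stop key from its holder, seat it in the slotted stop screw and turn it until the sprung stop nose just drags on the block: draw the block one to two centimetres back and forth by its tab to feel it, and adjust until it takes about 5 N to move it (about 1.5 N is the block's own weight rubbing), never jamming it or forcing the key. Finish with the block pushed home again, and the key left standing in the screw; do not disturb the glassware around.

Things in the scene. Friction and masses are not known exactly. Their poses are not given: they have to be found in the camera images.
- stand: Fixed white height-stop stand. Origin: on the table, right under the screw axis; x along its channel, from the open entry end to the end stop, z up. Base plate 10 mm thick, 90 mm wide, x = -170 to +55 mm. Over it a bridge: legs at y = +-38 mm, 30 mm long in x; grey 50 x 50 mm guide block on top, up to 92 mm high, holding the stop screw.
- end_stop (a point): Middle of the end stop's face at the channel floor: 35 mm to +x of the screw axis, 10 mm above the table. Channel: floor 10 mm above the table, side rails 8 mm high, inner faces 32 mm apart, from x = -160 to +30 mm of the stand.
- nose_guide (a point): Point on the screw axis 45 mm above the table. Here hangs the stop nose, a 12 mm round steel plunger, sprung up into the screw at 2 N per mm (up to 8 mm). At screw angle 0 the unpressed nose is 1.5 to 6.5 mm above the block's top; how much is unknown and differs each time. Right: nose presses 3 N (1.5 to 4.5 will do); 14 N is jamming. This point does not move with the nose.
- bore_mouth (a point): Centre of the upper rim of the guide block's round bore, 92 mm above the table, on the screw axis. Bore 26.4 mm wide with a 4 mm chamfer; the slotted screw head lies deep inside it.
- screw (a joint): Angle of the stop screw, rad: starts at 0 to 0.4, limits 0 and 4.0; grows when turned clockwise seen from above, lowering head and nose by 2.55 mm per rad (16 mm per turn). At 0 the slot lies along the stand's x; the joint value is its clockwise angle from there. Stiff (about 0.05 N m); stays where it is left.
- screw_slot (a point): Centre of the slot's floor in the brass screw head, on the screw axis; 68 mm above the table at screw angle 0. Slot 6 mm wide, 8 mm deep, open at both ends, 16 mm long; head 25 mm wide. Its z axis points up.
- block: Loose steel setting block 140 x 30 x 20 mm, about 0.3 kg, in the stand's channel, tab at its -x end. Origin: centre of its underside; x along its length, as the stand's x. Fully home its origin is at x = -35 mm of the stand; starts 40 to 60 mm short. Friction at floor and nose about 0.6 (+-15 %): each newton of nose pressure adds about 1.2 N to the pull that moves it.
- block_tab (a point): Centre of the block's upright tab: 16 mm (x) by 14 mm (y), rising from 20 to 48 mm above the block's underside; this point is 34 mm above the underside, 60 mm to -x of the block's origin.
- key: Loose stop key, about 0.1 kg, standing upright in its holder: at the bottom a flat blade 18 mm (x) by 3 mm (y), 7 mm long; then a steel pilot 24 mm round, z = 7 to 32 mm, tapered to 19 mm over its lowest 4 mm; on top a black flat grip 44 mm (x) by 14 mm (y), z = 32 to 70 mm. Origin: centre of the blade's lower end, z up. The grip is in line with the blade; a half turn gives the same key.
- key_grip (a point): Point on the key's axis 56 mm above the blade's lower end, a good height to grip.
- holder: Fixed grey key holder, 60 x 60 x 32 mm, with one round hole 26.4 mm wide and 25 mm deep in the middle. Origin: centre of its underside. A rack of the same size with white-capped glass vials stands on the other side of the table; which side is which changes.
- vial: Loose capped glass vial 26 mm round, 50 mm high, beside the stand: leave it alone. Origin: centre of its underside.
- dish: Loose clear dish with lid, 83 mm round, 14 mm high, on the other side of the stand: leave it alone. Origin: centre of its underside.

How it is judged:
By the outcome, as a careful person would: the job done as asked, in the order asked, and still so for the second after the job is handed in, with the robot touching nothing.
It also fails if it takes over 72 s, if anything falls off the work surface, if the arm or the gripper's body presses on something with over 40 N, if the wrist force passes 120 N, or if a joint passes its speed limit or range.

## Working session

There is one attempt and no reset: what is moved stays moved. The work goes in short steps, Python scripts to look and compute and a shell command to move; the robot and the scene stay as the last step left them, time stands still between calls to the robot, and variables do not carry over. Pictures are saved under pics/ and viewed, at most 10 in all, crops included, and the job is handed in when it is done.

```bash
mkdir -p pics; ls; cat > h.py <<'E'
import numpy as np, cv2
from scipy.spatial.transform import Rotation as R
from plant import robot
def pts(d):
    z=d["z_map"]; K=np.array(d["K"]); v,u=np.mgrid[:z.shape[0],:z.shape[1]]
    x=(u-K[0,2])/K[0,0]*z; y=(v-K[1,2])/K[1,1]*z
    c=np.stack([x,-y,-z],-1)
    o=np.array(d["orientation"],float)
    M=o if o.shape==(3,3) else R.from_rotvec(o).as_matrix()
    P=c@M.T+np.array(d["eye"]); P[z==0]=np.nan
    return P
E
python3 - <<'E'
from h import *
for c in("scene","top"):
    d=robot.get_image(c); cv2.imwrite(f"pics/{c}0.png",d["img"]); np.savez(f"{c}0.npz",**d)
    print(c,d["eye"],d["orientation"],np.array(d["K"]).tolist(),[k for k in d])
    for t in ("stand","block","block_tab","key","key_grip","holder","vial","dish","bore_mouth","screw_slot","end_stop"):
        print(t,[(np.round(r["at"],4).tolist(),round(r["p"],2)) for r in robot.find_in(c,t)][:3])
print(robot.get_state())
E
```

```text
pics
scene [1.19535871 0.1068568  0.56046466] [0.65803563 0.79857534 1.56852968] [[366.1148707573394, 0.0, 256.8061241943716], [0.0, 366.1148707573394, 191.4748449702633], [0.0, 0.0, 1.0]] ['img', 'z_map', 'K', 'eye', 'orientation']
stand [([0.6446, -0.0084, 0.0199], 0.79)]
block [([0.6576, -0.1231, 0.0159], 0.68), ([0.4942, -0.0062, 0.0308], 0.67)]
block_tab [([0.4956, -0.0055, 0.032], 0.59)]
key [([0.4803, 0.2861, 0.0629], 0.79), ([0.6606, 0.0854, 0.0353], 0.18)]
key_grip [([0.4964, 0.278, 0.0283], 0.69), ([0.4866, 0.2875, 0.0611], 0.66)]
holder [([0.4976, 0.2769, 0.0277], 0.89)]
vial [([0.6619, 0.085, 0.0373], 0.68)]
dish [([0.6576, -0.1258, 0.0178], 0.93)]
bore_mouth [([0.6424, -0.0099, 0.0266], 0.94)]
screw_slot []
end_stop [([0.6464, -0.0111, 0.0225], 0.88), ([0.4812, 0.2873, 0.0574], 0.53)]
top [ 0.47442443 -0.01158101  1.04955472] [ 0.10056046 -0.09050418 -1.55719646] [[349.140394889591, 0.0, 255.91138321570364], [0.0, 349.140394889591, 194.29294468622373], [0.0, 0.0, 1.0]] ['img', 'z_map', 'K', 'eye', 'orientation']
stand [([0.5856, -0.0122, 0.0182], 0.79)]
block [([0.5319, 
[... 498 characters left out ...]
0183], 0.58)]
{'clock': 1.2, 'joint_pos': array([-1.31600424e+00,  1.25835905e-01, -3.96129905e-02,  1.40541226e+00,
        2.90075024e-06,  1.57078263e+00]), 'qvel': array([-0.00073898, -0.00115844,  0.00049458,  0.00015151, -0.00107384,
       -0.00149017]), 'joint_torque': array([-1.58201798e-03, -4.35716379e+01,  3.53098619e+01,  1.15256735e-03,
        5.50920265e-05, -8.64564633e-07]), 'tool_pos': array([ 0.132318  , -0.50802735,  0.23126972]), 'tcp_rot': array([-3.11606660e+00, -3.99157875e-01,  8.41791438e-06]), 'wrist_force': array([-0.99558524,  0.05132926,  0.14975019]), 'moment': array([ 0.04795253, -0.02392558,  0.04258213]), 'finger_force': 0.0, 'opening': 0.08518946926920122}
```

```bash
python3 - <<'E'
from h import *
d=dict(np.load("top0.npz")); P=pts(d); 
def seg(name,lo,hi,x,y):
    m=(P[...,2]>lo)&(P[...,2]<hi)&(P[...,0]>x[0])&(P[...,0]<x[1])&(P[...,1]>y[0])&(P[...,1]<y[1])
    q=P[m]; 
    if len(q)<4: print(name,len(q));return
    v,u=np.where(m)
    r=cv2.minAreaRect((q[:,:2]*1000).astype(np.float32))
    e=np.linalg.eigh(np.cov(q[:,:2].T))[1][:,1]
    print(name,len(q),"mean",q.mean(0).round(4),"rect",np.round(r[0],1),np.round(r[1],1),round(r[2],1),"ang",round(np.degrees(np.arctan2(e[1],e[0])),1),"uv",u.mean().round(1),v.mean().round(1))
seg("guide",.085,.1,(.5,.75),(-.08,.06))
seg("screwhd",.06,.084,(.6,.66),(-.03,.01))
seg("tab",.05,.065,(.35,.6),(-.06,.04))
seg("blocktop",.026,.036,(.4,.62),(-.04,.02))
seg("base",.006,.014,(.4,.75),(-.08,.06))
seg("key",.062,.09,(.42,.54),(.22,.34))
seg("holder",.025,.037,(.42,.54),(.22,.34))
seg("vial",.04,.06,(.6,.72),(.05,.13))
seg("dish",.008,.03,(.58,.72),(-.19,-.07))
seg("table",-.01,.005,(.3,.8),(-.4,.4))
i=cv2.resize(d["img"][60:320,100:420],None,fx=2.4,fy=2.2,interpolation=cv2.INTER_CUBIC)
cv2.imwrite("pics/a.png",d["img"]); cv2.imwrite("pics/b.png",cv2.resize(d["img"],(800,600),interpolation=cv2.INTER_CUBIC))
E
```

```text
guide 260 mean [ 0.6287 -0.0154  0.091 ] rect [628.8 -12.3] [72.2 49.9] 86.9 ang 115.0 uv 259.9 181.2
screwhd 87 mean [ 0.6269 -0.0124  0.0729] rect [625.5  -8.7] [44.8 37. ] 0.3 ang 170.9 uv 258.8 182.8
tab 29 mean [ 0.4818 -0.0087  0.0569] rect [481.6  -8.9] [14.1 11.3] 0.7 ang 169.4 uv 256.9 234.4
blocktop 427 mean [ 0.5415 -0.0107  0.0296] rect [538.9 -10.7] [ 29.8 134.5] 87.1 ang 176.9 uv 257.9 214.0
base 773 mean [ 0.5501 -0.0114  0.0096] rect [585.2  -3.1] [116.  255.4] 90.0 ang 177.0 uv 258.1 211.7
key 100 mean [0.4723 0.2867 0.0744] rect [472.1 288.1] [43.4 15. ] 21.7 ang -160.2 uv 150.5 236.6
holder 301 mean [0.4723 0.2846 0.0311] rect [472.4 288.9] [60.1 61. ] 17.3 ang 131.0 uv 155.8 236.6
vial 60 mean [0.6527 0.0815 0.0491] rect [652.4  81.8] [23.3 22.7] 45.4 ang -172.3 uv 226.6 174.9
dish 588 mean [ 0.6459 -0.1295  0.0136] rect [ 645.9 -128.7] [79.8 81. ] 1.3 ang 141.5 uv 297.8 180.0
table 38421 mean [ 0.5365  0.0084 -0.0006] rect [550.   0.] [500.  799.9] 0.0 ang 89.6 uv 251.6 217.0
```

View pics/b.png

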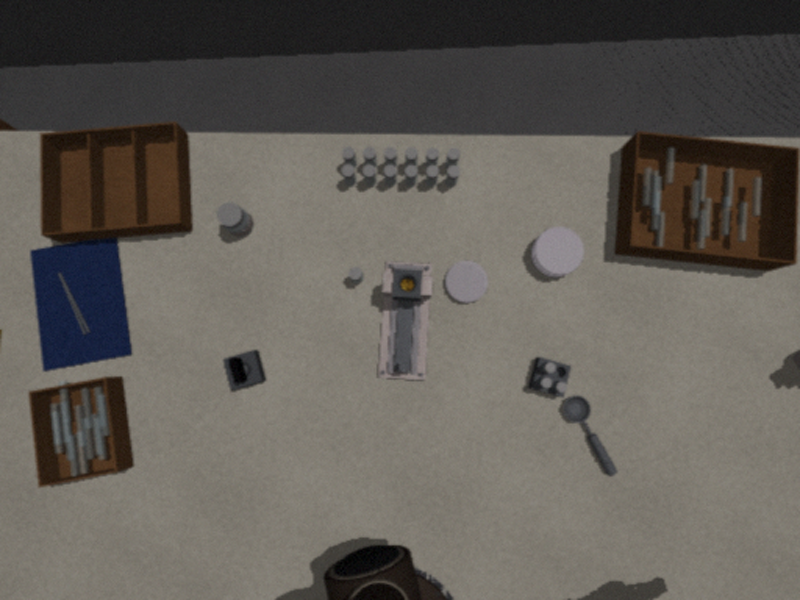

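View pics/scene0.png

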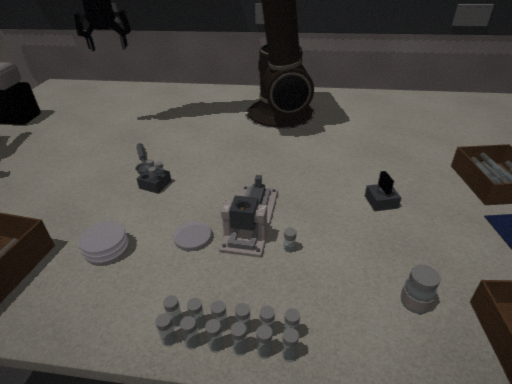

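Top view: the stand is at about (405,320) in the 800×600 picture, with the brass head in its bore at (406,284). The key holder is on the left at (244,370), the vial at (355,273) and the dish at (466,282). Depth puts the screw axis near (0.629,-0.015) with the stand yawed about -3°, the tab at (0.482,-0.009), and the key at (0.472,0.2885) yawed about 20.5°.

```bash
cat >> h.py <<'E'
def go(x,y,z,yawdeg):
    s=robot.get_state(); M=R.from_rotvec(s["tcp_rot"])
    T=R.from_euler("z",yawdeg,degrees=True)*R.from_euler("x",180,degrees=True)
    print("clock",round(s["clock"],2),"q6",s["joint_pos"][5].round(3),"slide",(M.inv().apply(np.array([x,y,z])-s["tool_pos"])*1000).round(1).tolist(),"rot",(M.inv()*T).as_rotvec().round(4).tolist())
E
python3 -c "
from h import *
go(.4818,-.0087,.10,177)"
```

```text
clock 1.2 q6 1.571 slide [464.1, -395.1, 131.3] rot [-0.0, -0.0001, -2.8344]
```

```bash
python3 -m pendant '{"slide":[[464,-395,60],[464,-395,60],[464,-395,60],[464,-395,60],[464,-395,60],[464,-395,60],[464,-395,60],[464,-395,60],[464,-395,90],[464,-395,131]],"rot":[[0,0,-2.834],[0,0,-2.834],[0,0,-2.834],[0,0,-2.834],[0,0,-2.834],[0,0,-2.834],[0,0,-2.834],[0,0,-2.834],[0,0,-2.834],[0,0,-2.834]],"gripper":[-1,-1,-1,-1,-1,-1,-1,-1,-1,-1]}'; python3 -c "
from h import *
go(.4818,-.0087,.10,177)
go(.4818,-.0087,.034,177)"
```

```text
clock: 2.45
tool_pos: [0.478, -0.0163, 0.1149]
tcp_rot: [1.509, 2.75, 0.004]
wrist_force: [1.1, -0.3, 0.1]
opening: 0.0855
finger_force: 0.0
clock 2.45 q6 0.969 slide [4.4, 7.3, 14.9] rot [0.0027, 0.0049, -0.9512]
clock 2.45 q6 0.969 slide [4.6, 7.0, 80.9] rot [0.0027, 0.0049, -0.9512]
```

```bash
python3 -m pendant '{"slide":[[4.5,7,10],[4.5,7,10],[4.5,7,10],[4.5,7,10],[4.5,7,30],[4.5,7,60],[4.5,7,80],[4.5,7,80],[4.5,7,80]],"rot":[[0.003,0.005,-0.95],[0.003,0.005,-0.95],[0.003,0.005,-0.95],[0.003,0.005,-0.95],[0.003,0.005,-0.95],[0.003,0.005,-0.95],[0.003,0.005,-0.95],[0.003,0.005,-0.95],[0.003,0.005,-0.95]],"gripper":[-1,-1,-1,-1,-1,-1,-0.5,0,0.2]}'; python3 -c "
from h import *
go(.4818,-.0087,.034,177)"
```

```text
clock: 3.58
tool_pos: [0.479, -0.011, 0.0346]
tcp_rot: [-0.097, -3.135, 0.0]
wrist_force: [0.1, -0.7, -0.3]
opening: 0.0344
finger_force: 0.0
clock 3.58 q6 0.039 slide [-2.6, 2.5, 0.6] rot [-0.0003, -0.0047, -0.0095]
```

```bash
python3 -m pendant '{"slide":[[-2.5,2.5,0],[-2.5,2.5,0],[-2.5,2.5,0],[-2.5,2.5,0],[-2.5,2.5,0],[-2.5,2.5,0]],"rot":[[0,0,-0.009],[0,0,-0.009],[0,0,-0.009],[0,0,-0.009],[0,0,-0.009],[0,0,-0.009]],"gripper":[1,1,1,1,1,1]}'
```

```text
clock: 4.32
tool_pos: [0.4825, -0.0082, 0.035]
tcp_rot: [-0.082, -3.138, -0.002]
wrist_force: [0.8, 2.2, 5.3]
opening: 0.0129
finger_force: 59.3
```

```bash
python3 - <<'E'
from h import *
d=robot.get_image("top"); P=pts(d)
cv2.imwrite("pics/c.png",cv2.resize(d["img"][150:270,190:330],None,fx=5,fy=5))
go(.5315,-.0105,.034,177)
E
```

```text
clock 4.38 q6 0.035 slide [-49.1, 0.2, 0.9] rot [0.001, -0.0028, 0.0001]
```

```bash
python3 -m pendant '{"slide":[[-10,0,-0.3],[-20,0,-0.6],[-30,0,-0.6],[-38,0,-0.6],[-40,0,-0.6],[-42,0,-0.6]],"rot":[[0,0,0],[0,0,0],[0,0,0],[0,0,0],[0,0,0],[0,0,0]],"gripper":[1,1,1,1,1,1]}'
```

```text
clock: 5.12
tool_pos: [0.5204, -0.0102, 0.035]
tcp_rot: [-0.082, -3.13, -0.002]
wrist_force: [-12.4, 3.7, 16.5]
opening: 0.0128
finger_force: 60.8
```

```bash
python3 -m pendant '{"slide":[[0,0,-1.5],[-2,0,-1.5],[-4,0,-1.5],[-5,0,-1.5]],"rot":[[0,0,0],[0,0,0],[0,0,0],[0,0,0]],"gripper":[1,1,1,1]}'
```

```text
clock: 5.62
tool_pos: [0.5274, -0.0106, 0.0352]
tcp_rot: [-0.082, -3.133, -0.002]
wrist_force: [-4.1, 4.1, 0.9]
opening: 0.0129
finger_force: 58.8
```

```bash
python3 -m pendant '{"slide":[[-1.5,0.4,-0.1],[-3,0.4,-0.1],[-4.5,0.4,-0.1],[-5.5,0.4,-0.1]],"rot":[[0,0,0],[0,0,0],[0,0,0],[0,0,0]],"gripper":[1,1,1,1]}'
```

```text
clock: 6.12
tool_pos: [0.5336, -0.0109, 0.0355]
tcp_rot: [-0.083, -3.135, -0.0]
wrist_force: [-2.5, 4.0, -0.7]
opening: 0.0127
finger_force: 58.6
```

```bash
python3 -m pendant '{"slide":[[-1,0.4,0],[-2,0.4,0],[-3,0.4,0]],"rot":[[0,0,0],[0,0,0],[0,0,0]],"gripper":[1,1,1]}'
```

```text
clock: 6.5
tool_pos: [0.5349, -0.0109, 0.0353]
tcp_rot: [-0.083, -3.132, 0.001]
wrist_force: [-9.7, 2.2, 2.9]
opening: 0.0125
finger_force: 59.1
```

```bash
python3 -m pendant '{"slide":[[0.5,0,0],[0.5,0,0],[0.5,0,0],[0.5,0,-40],[0.5,0,-100],[0.5,60,-110]],"rot":[[0,0,0],[0,0,0],[0,0,0],[0,0,0],[0,0,0],[0,0,-0.15]],"gripper":[-0.3,-0.3,-0.3,-0.5,-1,-1]}'; python3 - <<'E'
from h import *
go(.4722,.2885,.13,200.5)
d=robot.get_image("top");P=pts(d)
m=(P[...,2]>.05)&(P[...,2]<.065)&(abs(P[...,0]-.53)<.03)&(abs(P[...,1]+.01)<.02); print("tab",m.sum(),P[m].mean(0))
cv2.imwrite("pics/d.png",cv2.resize(d["img"][150:270,190:330],None,fx=5,fy=5,interpolation=cv2.INTER_CUBIC))
E
```

```text
clock: 7.25
tool_pos: [0.543, 0.0472, 0.1506]
tcp_rot: [-0.149, 3.135, -0.001]
wrist_force: [1.3, -0.2, -0.8]
opening: 0.0853
finger_force: 0.0
clock 7.25 q6 -0.008 slide [47.7, 247.0, 20.3] rot [-0.001, 0.0028, -0.2631]
tab 26 [ 0.53351521 -0.01138289  0.05684985]
```

View pics/d.png

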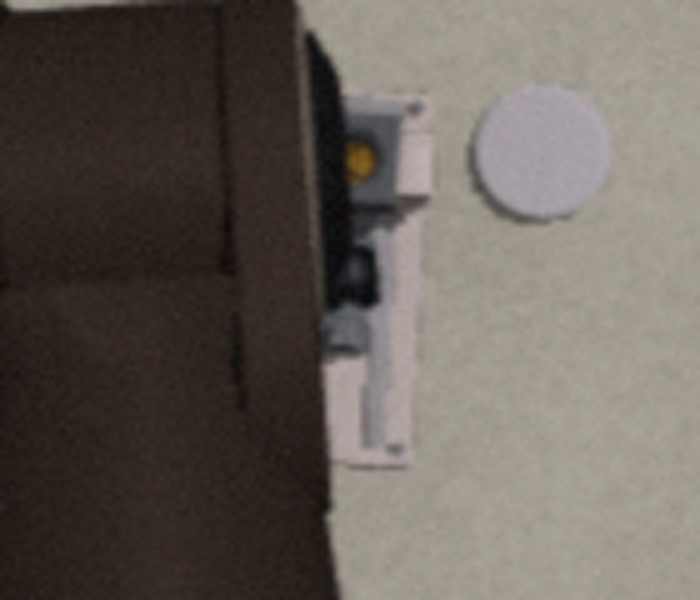

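The crop shows the tab at (348,330), up against the bridge side, and the dish untouched at (540,150). Depth puts the tab at x=0.5335, against 0.534 expected when home. Next, the key.

```bash
python3 -m pendant '{"slide":[[12,60,0],[24,120,0],[36,180,0],[48,240,10],[48,247,20],[48,247,20]],"rot":[[0,0,-0.1],[0,0,-0.2],[0,0,-0.263],[0,0,-0.263],[0,0,-0.263],[0,0,-0.263]],"gripper":[-1,-1,-1,-1,-1,-1]}'; python3 -c "
from h import *
go(.4722,.2885,.044,200.5)"
```

```text
clock: 8.05
tool_pos: [0.4675, 0.2903, 0.125]
tcp_rot: [0.563, -3.084, 0.0]
wrist_force: [0.1, -0.3, -0.0]
opening: 0.0858
finger_force: 0.0
clock 8.05 q6 0.193 slide [-4.3, -3.4, 81.0] rot [0.0011, -0.0069, 0.0036]
```

```bash
python3 -m pendant '{"slide":[[-2,-1,20],[-2,-1,45],[-2,-1,70],[-2,-1,80],[-2,-1,80],[-2,-1,80]],"rot":[[0,0,0],[0,0,0],[0,0,0],[0,0,0],[0,0,0],[0,0,0]],"gripper":[-1,-1,-0.4,-0.2,-0.2,-0.2]}'; python3 -c "
from h import *
go(.4722,.2885,.044,200.5)"
```

```text
clock: 8.8
tool_pos: [0.4707, 0.29, 0.0472]
tcp_rot: [0.561, -3.087, -0.002]
wrist_force: [0.8, 0.9, -1.2]
opening: 0.0512
finger_force: 0.0
clock 8.8 q6 0.191 slide [-0.9, -2.0, 3.2] rot [0.0022, -0.0036, 0.0017]
```

```bash
python3 -m pendant '{"slide":[[-1,-2,3],[-1,-2,3],[-1,-2,3],[-1,-2,3],[-1,-2,3],[-1,-2,3],[-1,-2,3]],"rot":[[0,0,0],[0,0,0],[0,0,0],[0,0,0],[0,0,0],[0,0,0],[0,0,0]],"gripper":[-0.2,0.1,1,1,1,1,1]}'; python3 -c "
from h import *
go(.4722,.2885,.044,200.5)"
```

```text
clock: 9.68
tool_pos: [0.4716, 0.2886, 0.0433]
tcp_rot: [0.562, -3.086, -0.002]
wrist_force: [-0.6, -0.9, 3.4]
opening: 0.0134
finger_force: 58.6
clock 9.68 q6 0.187 slide [-0.5, -0.3, -0.7] rot [0.0019, -0.0048, 0.0024]
```

```bash
python3 -m pendant '{"slide":[[0,0,-15],[0,0,-40],[0,0,-80],[0,0,-117],[0,0,-117]],"rot":[[0,0,0],[0,0,0],[0,0,0],[0,0,0],[0,0,0]],"gripper":[1,1,1,1,1]}'; python3 - <<'E'
from h import *
s=robot.get_state(); print(s["tool_pos"],s["opening"],s["finger_force"])
go(.629,-.0155,.16,180-14.5)
d=robot.get_image("scene"); cv2.imwrite("pics/e.png",cv2.resize(d["img"][110:270,170:450],(800,457),interpolation=cv2.INTER_CUBIC))
E
```

```text
clock: 10.3
tool_pos: [0.4736, 0.2895, 0.1639]
tcp_rot: [0.563, -3.091, -0.005]
wrist_force: [0.1, -0.5, -0.7]
opening: 0.0135
finger_force: 59.0
[0.47356965 0.28948392 0.16391335] 0.013502028925955286 58.98187816143036
clock 10.3 q6 0.187 slide [-37.9, -340.2, 2.9] rot [0.0032, -0.0005, 0.6133]
```

View pics/e.png

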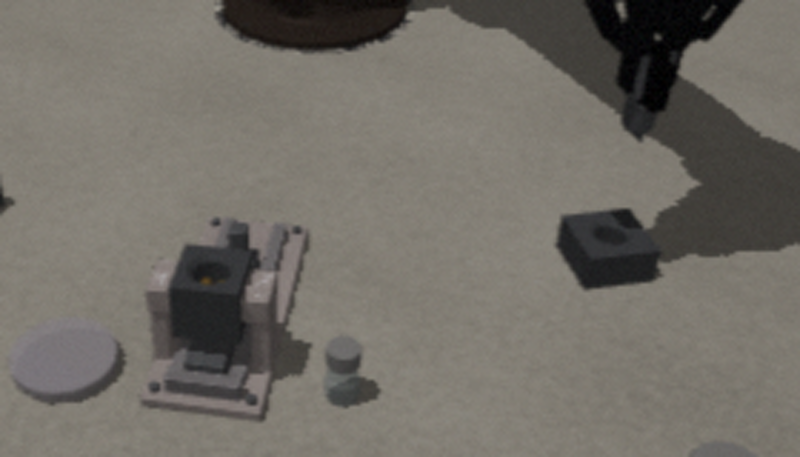

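The key hangs upright in the gripper, with its pilot at about (640,110). The holder is empty and the stand, vial and dish are untouched. Next I refine the bore axis from the first top picture.

```bash
python3 - <<'E'
from h import *
d=dict(np.load("top0.npz")); P=pts(d); im=d["img"].astype(int)
yel=(im[...,2]-im[...,0]>50)&(abs(P[...,0]-.629)<.04)&(abs(P[...,1]+.015)<.04)
print(yel.sum(),P[yel].mean(0).round(4),P[yel].min(0),P[yel].max(0))
# rays of top-plane guide dark pixels at z=.092
m=(P[...,2]>.088)&(P[...,2]<.096)&(abs(P[...,0]-.629)<.04)&(abs(P[...,1]+.015)<.04)&(im.sum(-1)<330)
r=cv2.minAreaRect((P[m][:,:2]*1000).astype(np.float32)); print(m.sum(),r, P[m].mean(0))
u0,v0=230,155
print("\n".join(" ".join("%3d"%(im[v,u].sum()//3)+("*" if yel[v,u] else "m" if m[v,u] else " ") for u in range(246,274)) for v in range(168,196)))
E
```

```text
38 [ 0.6289 -0.0154  0.0732] [ 0.62119352 -0.02432786  0.0640542 ] [ 0.6385708  -0.00721031  0.08032614]
236 ((628.558349609375, -15.3919677734375), (49.89014434814453, 49.76777648925781), 86.31431579589844) [ 0.62888655 -0.01576637  0.09133603]
 98  111  121  123  121  121  129  124  126  128  129  130  127  124  131  129  124  120  124  121  126  119  119  112  113  120  121  117 
106  108  105   88   97  105  116  120  117  118  118  116  116  110  108  114  110  107  119  129  128  128  128  127  130  134  135  127 
104  110  102   81   87   93  109  114  107  111  108  110  107  108  108  109  108  108  113  114  116  119  117  119  114  121  111  105 
105  113  107   92   79   72   88  100  101  101   99  102  102  101  102  103  104  104  106  105  106  111  110  106  112   94   83   86 
110  123  128  127   98   64   71m  74m  74m  74m  79m  83   84   84   87   91   88   91   97   94  101   97   99  100  101   97   77   87 
120  126  132  132   99   68   66m  64m  63m  64m  67m  70m  60m  69m  66m  70m  68m  71m  69m  71m  73m  73   73m  77m  92  115  105  116 
127  134  136 
[... 2364 characters left out ...]
 
 72   69   71   70   64   47   33   28   31   30   29   27   24   29   24   27   27   28   30   28   28   31   37   49   62   63   65   79 
 69   70   69   70   67   59   50   48   43   33   32   36   32   33   29   32   35   27   28   34   30   35   38   52   65   80   89  115 
 74   71   70   67   61   56   56   53   48   39   35   42   36   40   41   34   42   36   43   51   49   55   55   60   72  108  128  132 
 73   69   67   69   67   56   57   56   47   40   42   38   40   37   42   40   41   40   47   55   59   55   60   76   92  115  132  129 
 69   75   68   68   64   56   56   54   48   43   44   44   36   40   40   42   41   42   49   66   78   69   75  108  129  135  135  130
```

```bash
python3 -m pendant '{"slide":[[-7,-60,0],[-14,-120,0],[-21,-180,0],[-28,-240,0],[-33,-300,0],[-38,-335,0],[-38,-340,0],[-38,-340,0],[-38,-340,0]],"rot":[[0,0,0.1],[0,0,0.2],[0,0,0.3],[0,0,0.4],[0,0,0.5],[0,0,0.613],[0.002,0,0.613],[0.002,0,0.613],[0.002,0,0.613]],"gripper":[1,1,1,1,1,1,1,1,1]}'; python3 -c "
from h import *
go(.6287,-.0155,.13,165.2)"
```

```text
clock: 11.48
tool_pos: [0.6268, -0.0151, 0.1588]
tcp_rot: [-0.392, -3.111, 0.004]
wrist_force: [0.3, -0.1, -0.2]
opening: 0.0132
finger_force: 59.0
clock 11.47 q6 0.228 slide [-2.1, 0.2, 28.8] rot [-0.0033, -0.0059, 0.0074]
```

```bash
python3 -m pendant '{"slide":[[-2,0,10],[-2,0,20],[-2,0,28],[-2,0,34],[-2,0,40],[-2,0,42],[-2,0,42]],"rot":[[-0.003,-0.006,0],[-0.003,-0.006,0],[-0.003,-0.006,0],[-0.003,-0.006,0],[-0.003,-0.006,0],[-0.003,-0.006,0],[-0.003,-0.006,0]],"gripper":[1,1,1,1,1,1,1]}'; python3 -c "
from h import *
go(.6287,-.0155,.1043,165.2)"
```

```text
clock: 12.35
tool_pos: [0.629, -0.0163, 0.1177]
tcp_rot: [0.395, 3.116, 0.001]
wrist_force: [-2.5, 2.3, 3.3]
opening: 0.0131
finger_force: 59.7
clock 12.35 q6 0.226 slide [0.5, 0.7, 13.4] rot [0.0009, 0.001, 0.0058]
```

```bash
python3 -m pendant '{"slide":[[0.5,0.5,2],[0.5,0.5,4],[0.5,0.5,6],[0.5,0.5,8],[0.5,0.5,10]],"rot":[[0,0,0],[0,0,0],[0,0,0],[0,0,0],[0,0,0]],"gripper":[1,1,1,1,1]}'
```

```text
clock: 12.98
tool_pos: [0.6285, -0.0155, 0.1068]
tcp_rot: [0.395, 3.117, 0.002]
wrist_force: [-3.2, 5.1, 3.0]
opening: 0.0133
finger_force: 59.5
```

```bash
python3 -m pendant '{"slide":[[0.2,0.4,1],[0.2,0.4,2],[0.2,0.4,2.5],[0.2,0.4,2.5]],"rot":[[0,0,0],[0,0,0],[0,0,0],[0,0,0]],"gripper":[1,1,1,1]}'
```

```text
clock: 13.48
tool_pos: [0.6286, -0.0154, 0.105]
tcp_rot: [0.396, 3.116, 0.001]
wrist_force: [-4.0, 4.2, 4.7]
opening: 0.0133
finger_force: 60.0
```

```bash
python3 -m pendant '{"slide":[[0.2,-0.2,0],[0.2,-0.2,0.4],[0.2,-0.2,0.8],[0.2,-0.2,1.2],[0.2,-0.2,1.6]],"rot":[[0,0,0.16],[0,0,0.32],[0,0,0.48],[0,0,0.64],[0,0,0.8]],"gripper":[1,1,1,1,1]}'; python3 -c "
from h import *
print(robot.get_state()['moment'])
go(.6287,-.0155,.1043,165.2)"
```

```text
clock: 14.1
tool_pos: [0.629, -0.0147, 0.1033]
tcp_rot: [1.584, 2.712, 0.004]
wrist_force: [-1.5, 6.5, 3.4]
opening: 0.0131
finger_force: 59.6
[1.61039106 0.3402756  0.10750394]
clock 14.1 q6 1.033 slide [-0.6, -0.6, -1.0] rot [0.0029, 0.0004, -0.7987]
```

```bash
python3 -m pendant '{"slide":[[0.4,0.2,0.4],[0.4,0.2,0.8],[0.4,0.2,1.2],[0.4,0.2,1.6],[0.4,0.2,2.0]],"rot":[[0,0,0.16],[0,0,0.32],[0,0,0.48],[0,0,0.64],[0,0,0.8]],"gripper":[1,1,1,1,1]}'; python3 -c "
from h import *
print(robot.get_state()['moment'])
go(.6287,-.0155,.1043,165.2)"
```

```text
clock: 14.72
tool_pos: [0.6293, -0.0147, 0.1013]
tcp_rot: [2.515, 1.881, 0.004]
wrist_force: [-0.5, 6.2, 2.5]
opening: 0.0134
finger_force: 59.4
[1.30463223 0.0828017  0.08314601]
clock 14.72 q6 1.833 slide [-1.0, -0.4, -3.0] rot [0.0032, 0.0005, -1.599]
```

```bash
python3 -m pendant '{"slide":[[0,0,0],[0,0,0],[0,0,-10],[0,0,-40],[0,0,-60],[0,0,-60]],"rot":[[0,0,0],[0,0,0],[0,0,0],[0,0,0],[0,0,0],[0,0,0]],"gripper":[-0.2,-0.2,-0.2,-0.2,-0.2,-0.2]}'; python3 -c "
from h import *
print(robot.get_state()['wrist_force'])
go(.534,-.0112,.15,87)
go(.534,-.0112,.036,87)"
```

```text
clock: 15.48
tool_pos: [0.6297, -0.0157, 0.1635]
tcp_rot: [2.508, 1.885, 0.006]
wrist_force: [-0.0, -0.8, 0.7]
opening: 0.0512
finger_force: 0.0
[-0.00982191 -0.82593429  0.65507982]
clock 15.47 q6 1.828 slide [-22.3, -93.3, 13.0] rot [0.0054, 0.0001, -0.2292]
clock 15.47 q6 1.828 slide [-22.3, -93.9, 127.0] rot [0.0054, 0.0001, -0.2292]
```

```bash
python3 -m pendant '{"slide":[[-10,-50,0],[-22,-93,0],[-22,-93,10],[-22,-94,50],[-22,-94,100],[-22,-94,126],[-22,-94,126],[-22,-94,126]],"rot":[[0,0,-0.15],[0.005,0,-0.229],[0.005,0,-0.229],[0.005,0,-0.229],[0.005,0,-0.229],[0.005,0,-0.229],[0.005,0,-0.229],[0.005,0,-0.229]],"gripper":[-0.2,-0.2,-0.2,-0.2,-0.2,-0.2,0.3,0.5]}'; python3 - <<'E'
from h import *
s=robot.get_state();print(s['wrist_force'])
go(.534,-.0112,.036,87)
d=robot.get_image("scene"); cv2.imwrite("pics/f.png",cv2.resize(d["img"][130:260,170:320],(690,598),interpolation=cv2.INTER_CUBIC))
E
```

```text
clock: 16.48
tool_pos: [0.5332, -0.0105, 0.0356]
tcp_rot: [-2.278, -2.16, 0.003]
wrist_force: [0.2, -0.2, -0.6]
opening: 0.0218
finger_force: 0.0
[ 0.16322636 -0.23094567 -0.55336182]
clock 16.48 q6 1.604 slide [-0.6, 0.9, -0.4] rot [-0.0029, -0.0, -0.0008]
```

View pics/f.png

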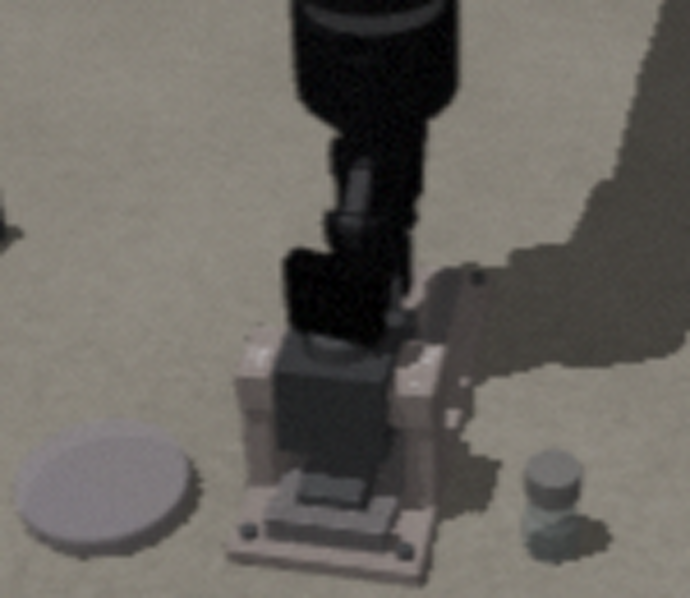

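The key stands in the bore, grip at (338,295), with the block under the bridge at (335,490) and the vial and dish in place. Now I draw the block back to feel the drag.

```bash
python3 -m pendant '{"slide":[[0,-2,0],[0,-4,0],[0,-6,0],[0,-8,0],[0,-10,0]],"rot":[[0,0,0],[0,0,0],[0,0,0],[0,0,0],[0,0,0]],"gripper":[0.55,0.55,0.55,0.55,0.55]}';  python3 -m pendant '{"slide":[[0,-2,0],[0,-4,0]],"rot":[[0,0,0],[0,0,0]],"gripper":[0.55,0.55]}'; python3 -m pendant '{"slide":[[0,-2,0]],"rot":[[0,0,0]],"gripper":[0.55]}'
```

```text
clock: 17.15
tool_pos: [0.5224, -0.01, 0.0353]
tcp_rot: [-2.278, -2.16, 0.003]
wrist_force: [3.4, -0.4, 1.9]
opening: 0.0191
finger_force: 1.6
clock: 17.4
tool_pos: [0.5181, -0.0097, 0.035]
tcp_rot: [-2.277, -2.16, 0.004]
wrist_force: [3.1, -0.6, 3.2]
opening: 0.0194
finger_force: 1.6
clock: 17.52
tool_pos: [0.5161, -0.0096, 0.035]
tcp_rot: [-2.277, -2.16, 0.004]
wrist_force: [4.1, -0.1, 2.6]
opening: 0.0191
finger_force: 1.6
```

```bash
python3 -m pendant '{"slide":[[0,0,-2.5],[0,2,-2.5],[0,4,-2.5],[0,6,-2.5],[0,8,-2.5]],"rot":[[0,0,0],[0,0,0],[0,0,0],[0,0,0],[0,0,0]],"gripper":[0.55,0.55,0.55,0.55,0.55]}';  python3 -m pendant '{"slide":[[0,2,0],[0,4,0]],"rot":[[0,0,0],[0,0,0]],"gripper":[0.55,0.55]}'; python3 -m pendant '{"slide":[[0,-2,0],[0,-4,0],[0,-6,0],[0,-8,0]],"rot":[[0,0,0],[0,0,0],[0,0,0],[0,0,0]],"gripper":[0.55,0.55,0.55,0.55]}'; python3 -m pendant '{"slide":[[0,-2,0]],"rot":[[0,0,0]],"gripper":[0.55]}'
```

```text
clock: 18.15
tool_pos: [0.5241, -0.0101, 0.0371]
tcp_rot: [-2.277, -2.159, 0.005]
wrist_force: [-1.1, -1.2, -0.5]
opening: 0.0191
finger_force: 0.6
clock: 18.4
tool_pos: [0.5283, -0.0103, 0.0374]
tcp_rot: [-2.277, -2.16, 0.004]
wrist_force: [-1.0, -0.7, -0.8]
opening: 0.0192
finger_force: 0.6
clock: 18.9
tool_pos: [0.5204, -0.0099, 0.0377]
tcp_rot: [-2.278, -2.16, 0.003]
wrist_force: [2.0, -0.1, -0.9]
opening: 0.0193
finger_force: 0.8
clock: 19.02
tool_pos: [0.5184, -0.0098, 0.0378]
tcp_rot: [-2.278, -2.16, 0.003]
wrist_force: [1.9, -0.7, 0.5]
opening: 0.0194
finger_force: 0.9
```

```bash
python3 -m pendant '{"slide":[[0,4,0],[0,8,0],[0,12,0],[0,15,0],[0,17,0],[0,18,0],[0,19,0]],"rot":[[0,0,0],[0,0,0],[0,0,0],[0,0,0],[0,0,0],[0,0,0],[0,0,0]],"gripper":[0.55,0.55,0.55,0.55,0.55,0.55,0.55]}'
```

```text
clock: 19.9
tool_pos: [0.5358, -0.0107, 0.0373]
tcp_rot: [-2.276, -2.159, 0.007]
wrist_force: [-8.6, -0.1, 6.3]
opening: 0.0194
finger_force: 4.6
```

```bash
python3 -m pendant '{"slide":[[0,-1.8,0],[0,-1.8,0],[0,-1.8,0],[0,-1.8,-40],[0,-1.8,-100],[0,-1.8,-127],[0,40,-127],[0,92,-127],[0,92,-127]],"rot":[[0,0,0],[0,0,0],[0,0,0],[0,0,0],[0,0,0],[0,0,0],[0,0,0.15],[0,0,0.229],[0,0,0.229]],"gripper":[0.4,0,-0.2,-0.2,-0.2,-0.2,-0.2,-0.2,-0.2]}'; python3 - <<'E'
from h import *
go(.629,-.0152,.1025,73.6)
E
```

```text
clock: 21.02
tool_pos: [0.6321, -0.0158, 0.162]
tcp_rot: [-2.509, -1.885, 0.006]
wrist_force: [-0.0, -0.5, -0.2]
opening: 0.0516
finger_force: 0.0
clock 21.02 q6 1.828 slide [-0.2, -2.9, 59.5] rot [-0.0047, 0.0011, 0.0039]
```

```bash
python3 -m pendant '{"slide":[[0,-2.9,15],[0,-2.9,35],[0,-2.9,52],[0,-2.9,59],[0,-2.9,59],[0,-2.9,59],[0,-2.9,59],[0,-2.9,59]],"rot":[[-0.005,0.001,0],[-0.005,0.001,0],[-0.005,0.001,0],[-0.005,0.001,0],[-0.005,0.001,0],[-0.005,0.001,0],[-0.005,0.001,0],[-0.005,0.001,0]],"gripper":[-0.2,-0.2,-0.2,0,1,1,1,1]}'; python3 - <<'E'
from h import *
print(robot.get_state()["moment"])
go(.629,-.0152,.1015,73.6)
E
```

```text
clock: 22.02
tool_pos: [0.6276, -0.015, 0.106]
tcp_rot: [2.51, 1.886, 0.004]
wrist_force: [4.3, -1.7, 0.2]
opening: 0.0131
finger_force: 60.9
[-0.21820868 -0.989361    0.04434601]
clock 22.02 q6 1.829 slide [0.2, 1.3, 4.5] rot [0.0037, -0.0006, 0.0042]
```

```bash
python3 -m pendant '{"slide":[[0,0.6,0.4],[0,0.6,0.8],[0,0.6,1.2],[0,0.6,1.6],[0,0.6,2.2],[0,0.6,2.2]],"rot":[[0,0,0.17],[0,0,0.34],[0,0,0.51],[0,0,0.68],[0,0,0.85],[0,0,0.85]],"gripper":[1,1,1,1,1,1]}'; python3 - <<'E'
from h import *
s=robot.get_state();print(s["moment"],s["joint_pos"][5])
E
```

```text
clock: 22.78
tool_pos: [0.6278, -0.0144, 0.1037]
tcp_rot: [-3.065, -0.687, -0.005]
wrist_force: [3.9, 2.0, 2.6]
opening: 0.0132
finger_force: 61.1
[ 0.45735295 -0.80146681  0.01811153] 2.6770923251156375
```

```bash
python3 -m pendant '{"slide":[[0,0,0],[0,0,0],[0,0,-10],[0,0,-40],[0,0,-60],[-40,-20,-60],[-84,-44,-55],[-84,-44,-30],[-84,-44,-10],[-84,-44,-10]],"rot":[[0,0,0],[0,0,0],[0,0,0],[0,0,0],[0,0,-0.15],[0,0,-0.33],[0,0,-0.51],[0,0,-0.69],[0,0,-0.87],[0,0,-1.08]],"gripper":[-0.2,-0.2,-0.2,-0.2,-0.2,-0.2,-0.2,-0.2,-0.2,-0.2]}'; python3 -c "
from h import *
go(.534,-.0112,.0375,87)"
```

```text
clock: 24.02
tool_pos: [0.531, -0.0109, 0.1118]
tcp_rot: [-2.295, -2.144, 0.002]
wrist_force: [0.7, -0.4, 0.0]
opening: 0.0512
finger_force: 0.0
clock 24.02 q6 1.618 slide [-0.1, 3.1, 74.3] rot [-0.0013, 0.0003, -0.0155]
```

```bash
python3 -m pendant '{"slide":[[0,2.6,30],[0,2.6,60],[0,2.6,74],[0,2.6,74],[0,2.6,74],[0,2.6,74]],"rot":[[0,0,0],[0,0,0],[0,0,0],[0,0,0],[0,0,0],[0,0,0]],"gripper":[-0.2,-0.2,0,0.4,0.55,0.55]}'; python3 -m pendant '{"slide":[[0,-2,0],[0,-4,0],[0,-6,0],[0,-8,0],[0,-10,0]],"rot":[[0,0,0],[0,0,0],[0,0,0],[0,0,0],[0,0,0]],"gripper":[0.55,0.55,0.55,0.55,0.55]}'; python3 -m pendant '{"slide":[[0,-2,0]],"rot":[[0,0,0]],"gripper":[0.55]}';  python3 -m pendant '{"slide":[[0,2,0],[0,4,0],[0,6,0],[0,8,0]],"rot":[[0,0,0],[0,0,0],[0,0,0],[0,0,0]],"gripper":[0.55,0.55,0.55,0.55]}'; python3 -m pendant '{"slide":[[0,2,0]],"rot":[[0,0,0]],"gripper":[0.55]}'
```

```text
clock: 24.78
tool_pos: [0.5357, -0.0111, 0.0399]
tcp_rot: [2.301, 2.136, 0.003]
wrist_force: [0.2, -1.3, 0.3]
opening: 0.0192
finger_force: 0.2
clock: 25.4
tool_pos: [0.5263, -0.0103, 0.0394]
tcp_rot: [2.3, 2.135, 0.004]
wrist_force: [5.2, 0.1, 0.5]
opening: 0.0194
finger_force: 2.6
clock: 25.52
tool_pos: [0.5243, -0.0102, 0.0394]
tcp_rot: [2.301, 2.135, 0.004]
wrist_force: [5.3, 0.1, -0.2]
opening: 0.0196
finger_force: 2.6
clock: 26.02
tool_pos: [0.5279, -0.0105, 0.0382]
tcp_rot: [-2.3, -2.135, 0.005]
wrist_force: [-11.0, 1.7, 8.5]
opening: 0.0192
finger_force: 5.6
clock: 26.15
tool_pos: [0.5297, -0.0106, 0.0383]
tcp_rot: [-2.3, -2.135, 0.006]
wrist_force: [-9.5, 0.2, 7.5]
opening: 0.0191
finger_force: 5.3
```

```bash
python3 -m pendant '{"slide":[[0,-3,0],[0,-6,0],[0,-8,0],[0,-10,0],[0,-12,0]],"rot":[[0,0,0],[0,0,0],[0,0,0],[0,0,0],[0,0,0]],"gripper":[0.55,0.55,0.55,0.55,0.55]}'; python3 -m pendant '{"slide":[[0,-1.5,0],[0,-3,0]],"rot":[[0,0,0],[0,0,0]],"gripper":[0.55,0.55]}';  python3 -m pendant '{"slide":[[0,1,-1],[0,3,-1],[0,5,-1],[0,7,-1],[0,9,-1]],"rot":[[0,0,0],[0,0,0],[0,0,0],[0,0,0],[0,0,0]],"gripper":[0.55,0.55,0.55,0.55,0.55]}'
```

```text
clock: 26.78
tool_pos: [0.5215, -0.01, 0.0389]
tcp_rot: [2.301, 2.136, 0.002]
wrist_force: [4.2, -0.2, -2.8]
opening: 0.0194
finger_force: 1.9
clock: 27.02
tool_pos: [0.5183, -0.0098, 0.0389]
tcp_rot: [2.302, 2.136, 0.002]
wrist_force: [4.7, -0.1, -2.4]
opening: 0.0191
finger_force: 2.0
clock: 27.65
tool_pos: [0.5238, -0.0102, 0.0393]
tcp_rot: [-2.3, -2.135, 0.005]
wrist_force: [-9.5, 1.0, 7.7]
opening: 0.0193
finger_force: 5.1
```

```bash
python3 -m pendant '{"slide":[[0,3,0],[0,6,0],[0,9,0],[0,11,0],[0,12,0],[0,13,0]],"rot":[[0,0,0],[0,0,0],[0,0,0],[0,0,0],[0,0,0],[0,0,0]],"gripper":[0.55,0.55,0.55,0.55,0.55,0.55]}'
```

```text
clock: 28.4
tool_pos: [0.5359, -0.0111, 0.0393]
tcp_rot: [-2.299, -2.134, 0.007]
wrist_force: [-14.7, 1.5, 11.9]
opening: 0.0191
finger_force: 7.6
```

```bash
python3 -m pendant '{"slide":[[0,0.5,0],[0,1,0]],"rot":[[0,0,0],[0,0,0]],"gripper":[0.55,0.55]}'; python3 -m pendant '{"slide":[[0,-2.4,0],[0,-2.8,0],[0,-2.8,0],[0,-2.8,0],[0,-2.8,-40],[0,-2.8,-100],[0,-40,-127],[0,-100,-127],[0,-150,-127]],"rot":[[0,0,0],[0,0,0],[0,0,0],[0,0,0],[0,0,0],[0,0,0],[0,0,0],[0,0,0],[0,0,0]],"gripper":[0.55,0.4,0,-0.2,-0.2,-0.2,-0.2,-0.2,-0.2]}'; python3 - <<'E'
from h import *
for c in("scene","top"):
    d=robot.get_image(c); P=pts(d); im=d["img"]
    if c=="top":
        for n,lo,hi,x,y in(("tab",.05,.065,.53,-.011),("key",.115,.15,.629,-.0155)):
            m=(P[...,2]>lo)&(P[...,2]<hi)&(abs(P[...,0]-x)<.04)&(abs(P[...,1]-y)<.04)
            print(n,m.sum(),P[m].mean(0), np.median(P[m][:,2]) if m.any() else 0)
        cv2.imwrite("pics/h2.png",cv2.resize(im[150:270,190:330],(700,600),interpolation=cv2.INTER_CUBIC))
    else: cv2.imwrite("pics/g.png",cv2.resize(im[130:260,170:320],(690,598),interpolation=cv2.INTER_CUBIC))
E
```

```text
clock: 28.65
tool_pos: [0.5359, -0.0111, 0.0393]
tcp_rot: [-2.298, -2.133, 0.009]
wrist_force: [-17.5, 0.7, 13.9]
opening: 0.0195
finger_force: 8.8
clock: 29.78
tool_pos: [0.39, -0.0002, 0.167]
tcp_rot: [2.302, 2.136, 0.002]
wrist_force: [0.1, -0.0, 1.6]
opening: 0.051
finger_force: 0.0
tab 26 [ 0.53345677 -0.01138383  0.05780574] 0.058150146779013145
key 93 [ 0.62677764 -0.01585873  0.13095991] 0.1316940607881537
```

View pics/g.png

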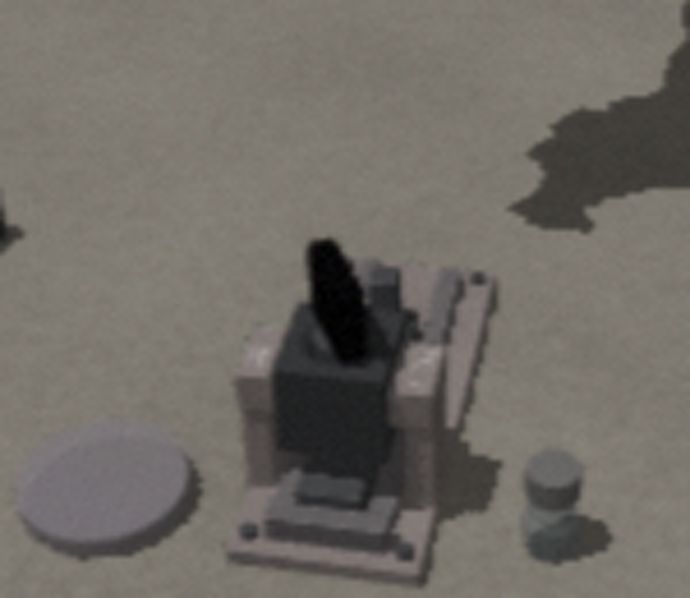

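View pics/h2.png

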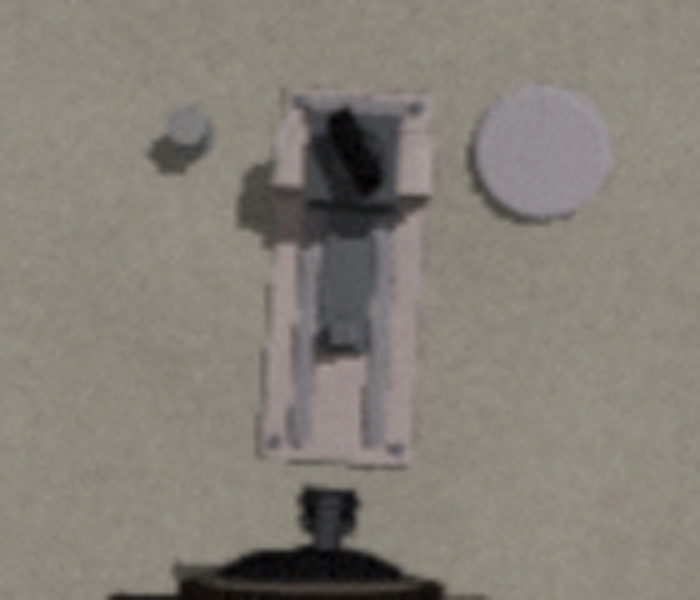

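Both views show the key standing in the bore (scene 340,300; top 355,150), with its top at about 0.132 m as expected when seated. The block is home against the end stop, with the tab at (345,330). The vial and dish are untouched and the gripper is clear.

```bash
python3 -c "
from plant import robot
print(robot.finish_job())"
```

```text
the job is handed in; nothing more can be done
None
```

I handed the job in at about 30 s on the robot's clock: the block is fully home, the nose drags at about 5 N (measured by pulling the tab), the key stands in the screw, and the vial and dish are untouched.

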